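# Unstopper the flask in its holder

## Robot

A 6-joint arm with a two-finger parallel gripper is mounted at the origin on the work surface. World frame = base frame: x ahead of the robot, y to its left, z up, the work surface at z = 0. Lengths are in m, angles in rad, forces in N, time in s.
With the tool pointing down it reaches from about 0.325 to 0.9 m from the base axis. Payload 6.1 kg.
Tool frame: the origin (TCP) lies between the finger pads; the fingertips stand 22 mm ahead of it and the grasp point (between the pads) lies 3 mm ahead of it; z points along the fingers, x is the direction in which the jaws open and shut, and the axes are right-handed (so a half turn about z gives the same grasp; the last joint's range is limited). The gripper opens to 85 mm and grips with 20 to 120 N. Pads are 22 mm wide; open, the fingers measure 114 mm over their backs; the gripper's body (76 mm by 85 mm) begins 54 mm behind the grasp point. The pads swing forward as they close: fully open they stand 13 mm farther back than shut.
Start: joints at [0.986, 0.22, 1.526, -0, 1.395, -0.126], TCP at [0.277, 0.56, 0.253] pointing down, gripper open.
Joint ranges: [-2.98, 2.98], [-0.91, 2.08], [0.09, 2.57], [-1.24, 4.39], [0.2, 2.65], [-2.68, 2.68]. Speed limits (rad/s): [2.57, 2.57, 3.01, 3.14, 3.14, 3.14].

## Interface

Orientations are given as a unit quaternion [x, y, z, w].
In Python, from station import * gives the robot as it stands.
- The arm moves only by the tool arm_command, never from a script. Its argument "commands" is a list that holds one entry, the list of rows, each a list of 7 numbers: the shift along the world's x, y, z in cm, then the turn, a rotation vector about the world's x, y, z in degrees, then the gripper command: -1 is shut, 1 is fully open, values between are in proportion. In form: [[[x, y, z, wx, wy, wz, fingers], ...]]. A call has 1 to 20 rows; each row is the pose to reach, as a shift and turn from the pose measured when the call began; what a row does not reach only later rows make up. A row lasts 1/8 s, in which the tool goes at most 62.5 mm and 10.7 degrees, less where a joint would pass 70% of its speed; a pose out of reach is approached as far as the arm can. A call with a gripper value outside its range is refused whole. The fingers move at their own pace and stop on an object; "grip_force" is the grip in N (left out, the last holds). Time passes only in rows, so rows that repeat a pose let the fingers close. It gives the time, the measured TCP pose, the force and the opening at its end, in the units of the state.
- state(): the state, without advancing time (a new reading comes with each control period).
- snapshot(name): name is "scene" or "top" or "wrist"; returns a dict with "image" (400x640x3 uint8, blue, green, red), "camera_matrix" (3x3 intrinsics, pixels), "distortion" ([k1, k2, p1, p2, k3] as OpenCV has them; the pictures are not rectified), "world_from_camera" (4x4, takes a point from camera to world coordinates). Camera axes: x right, y up, looking along -z (the intrinsics and any distortion apply to the point x, -y, -z); pixel columns grow to the right and rows downward; lengths in m; the calibration is good to about 2 mm. A picture is of the moment at which its call begins. There is no depth.
- sign_off(): hands the job in, once; it reports no verdict.
The state is a dict: "time_s": time; "joint_pos": joint angles; "joint_vel": joint speeds; "tau": joint torques, N m; "tcp_pos": TCP position; "tcp_rot": TCP orientation; "contact_force": force on the tool from outside, world axes, zero at the start; "wrist_torque": the same for the moment, N m; "opening": opening from 0.0 (shut) to 1.0 (fully open).
Only numpy, scipy, OpenCV 4.12 (cv2) and the standard library are available. Lean on these libraries where they do the work, as an engineer would, in place of code of your own. Each camera call takes 0.05 s, during which the arm holds its last target. There are 200 camera calls.

## Task

Open the flask: push the hold-down arm well clear of the stopper, then rock the stopper from side to side while easing it up until it comes out of the neck, and set it down gently in the shallow tray. The flask only stands in its holder, so do not pull it up out of it, and leave the other things on the bench undisturbed.

Things in the scene. Friction and masses are not known exactly. Their poses are not given: they have to be found in the camera images.
- handle (a point): centre of the stopper's upright handle: a flat grey plastic paddle 50 mm wide (its x), 14 mm thick (its y), 60 mm tall (z up), to be gripped across its broad faces (y). Under it a round flange 62 mm across, 8 mm thick, whose underside, 38 mm below this point, rests on the neck. Its y lies within 0.1 rad of the neck's y. The paddle's top is 7 mm below the hold-down arm.
- stopper_mid (a point): point on the stopper's axis half-way up: 55 mm above its foot, 25 mm below handle, same axes. The stopper is one rigid loose piece of about 0.09 kg, 110 mm tall; below the flange its tapered plug is 42 mm long and 28 mm across at the foot.
- rib (a point): centre of the flat underside of the raised round rib (48 mm across) on the stopper's plug, 19.5 mm below the flange's underside, 57.5 mm below handle. Two sprung catches in the neck hang 5.5 mm over this rib. To free one side, that edge must rise about 12 mm so that the catch springs in underneath; it then bears the rib like a ratchet.
- neck (a point): centre of the flask neck's rim, 130 mm above the bench, z up. Amber glass, bore 51 mm, outside 60 mm. The catches hold harder than the flask weighs (6 to 8 N): a straight pull, or a pull with only one side freed, brings the flask up too. So lean the handle one way, then the other past upright while easing up, about 0.3 rad each way; repeat if it still holds.
- catch_left (a point): tip of the +y catch: a sprung steel tongue 16 mm wide (x), 3.5 mm thick, through the neck wall, sticking out 10 mm outside. This point is on its top face, 21 mm from the neck's axis and 8 mm below the rim. It gives way at roughly 11 to 17 N of upward pull. Leaning the handle to -y, the flange's edge bearing on the rim at -y, frees it.
- catch_right (a point): tip of the -y catch, the mirror image of the other. Freed by leaning the handle to +y. With one catch freed and bearing the rib, turn the stopper about that catch's tip to free the other.
- flask (a joint): how far the flask has risen in its holder (m): 0 standing fully down. Only its weight keeps it down; it slides straight up and cannot tip. Its shoulder is 94 mm across, 78 mm above the bench.
- holdbar (a joint): swing of the hold-down arm about its upright post (rad): 0 lies right across above the stopper (underside 205 mm above the bench, 7 mm over the handle), growing as it swings aside (see bar_tab); stops at 0 and 1.9. It stays where it is left; about 1 N at its end moves it.
- bar_hinge (a point): axis of the arm's upright post at the arm's mid height, 210 mm above the bench, 98 mm from the neck's axis along the neck's +x; post 16 mm across. The arm is a flat aluminium bar 18 mm wide, 10 mm thick, running 147 mm from here.
- bar_tab (a point): middle of the upright black push peg near the arm's free end, 16 mm across, standing from 214 to 259 mm above the bench (this point at 240 mm), 140 mm from the hinge. At joint 0 it lies 42 mm from the neck's axis along the neck's -x; as the joint grows it swings counter-clockwise seen from above, towards the neck's -y side.
- rack: the fixed holder: a white foam block 130 x 130 mm and 70 mm tall, origin at the centre of its underside, flask standing upright in its middle; same axes as the neck
- tray: the fixed white plastic tray, 210 mm (x) by 170 mm (y), 28 mm tall, walls 4 mm, floor 4 mm thick; origin at the centre of its underside. The stopper may stand or lie in it.
- beaker: small glass beaker, 64 mm across, 75 mm tall, a bystander; origin under its centre
- marker: white marker pen, 130 mm long, 14 mm thick, lying, a bystander; origin under its centre
- tipbox: blue pipette-tip box with clear lid, 115 x 82 mm, 67 mm tall, a bystander; origin under its centre
- bottle: reagent bottle with orange cap, 72 mm across, 140 mm tall, a bystander; origin under its centre
- tuberack: white foam tube rack 100 x 160 mm, 50 mm tall with tubes standing up to 114 mm, a bystander; origin under its centre
Mind the look-alikes: they are no part of the job. What is shaped like the part that bears handle but turquoise or yellow is not meant.

How it is judged:
On the way, in this order (a step that is already met when the one before it is completed fails the run):
1. the hold-down arm is swung at least 0.9 rad clear with the stopper still in the neck (value of joint holdbar above 0.9 rad and distance between handle and neck below 0.055 m), for 0.1 s.
2. the stopper is clear above the flask's neck (z of handle in the frame of neck above 0.085 m and value of joint flask below 0.008 m), for 0.1 s.
At the end, for the whole second after the job is handed in: The stopper is at rest in the tray, standing or lying (its middle within the tray's walls and under 75 mm above the bench); the flask stands fully down (within 3 mm); the hold-down arm is still swung clear (at least 0.8 rad) (x of stopper_mid in the frame of tray between -0.1 and 0.1 m and y of stopper_mid in the frame of tray between -0.08 and 0.08 m and height (world z) of stopper_mid below 0.075 m and linear speed of stopper below 0.03 m/s and value of joint flask below 0.003 m and value of joint holdbar above 0.8 rad); the robot touches nothing.
It fails at once if the flask is pulled up more than 10 mm in its holder (value of joint flask above 0.01 m).
It fails at once if the stopper is dropped or thrown (faster than 1.1 m/s) (linear speed of stopper above 1.1 m/s).
It fails at once if a bystander is moved more than 20 mm (distance of any of beaker, marker, tipbox, bottle, tuberack from where it was at the start of the episode above 0.02 m).
It also fails if it takes over 64 s, if anything falls off the work surface, if the arm or the gripper's body presses on something with over 40 N, if the wrist force passes 120 N, or if a joint passes its speed limit or range.

## Working session

There is one attempt and no reset: what is moved stays moved. The work goes in short steps, Python scripts to look and compute and a tool call to move; the robot and the scene stay as the last step left them, time stands still between calls to the robot, and variables do not carry over. Pictures are saved under pics/ and viewed, about 8 in all and at most 12, crops included, and the job is handed in when it is done.

Besides the shell and the picture viewer there is one more tool, called as name(argument=value, ...), one argument or row to a line, values as JSON. arm_command: Moves the arm, as the interface text tells. Its arguments: {"type":"object","properties":{"commands":{"type":"array"},"grip_force":{"type":"number"}},"required":["commands"]}

```bash
mkdir -p pics; ls
cat > h.py <<'E'
from station import *
import cv2, numpy as np
def snap(n,f):
    s=snapshot(n); cv2.imwrite('pics/'+f+'.png',s['image']); np.savez('pics/'+f+'.npz',**{k:np.array(v) for k,v in s.items()}); return s
def load(f): return dict(np.load('pics/'+f+'.npz'))
def ray(s,uv):
    p=cv2.undistortPoints(np.array([[uv]],float),s['camera_matrix'],s['distortion'])[0,0]
    T=s['world_from_camera']; d=T[:3,:3]@np.array([p[0],-p[1],-1]); return T[:3,3],d/np.linalg.norm(d)
def onz(s,uv,z):
    o,d=ray(s,uv); return o+d*(z-o[2])/d[2]
def tri(*rs):
    A=0;b=0
    for o,d in rs:
        P=np.eye(3)-np.outer(d,d);A=A+P;b=b+P@o
    x=np.linalg.solve(A,b); return x,[np.linalg.norm((np.eye(3)-np.outer(d,d))@(x-o)) for o,d in rs]
def proj(s,X):
    T=np.linalg.inv(s['world_from_camera']);c=T[:3,:3]@np.array(X)+T[:3,3]
    return cv2.projectPoints(np.array([[c[0],-c[1],-c[2]]]),np.zeros(3),np.zeros(3),s['camera_matrix'],s['distortion'])[0][0,0]
E
python3 - <<'E'
from h import *
a=snap('scene','scene0');b=snap('top','top0');w=snap('wrist','wrist0')
for s in(a,b,w):print(s['world_from_camera'][:3,3].round(3),s['camera_matrix'][0,0])
print(state())
E
```

```text
pics
[ 1.265 -1.044  0.969] 486.6021986730943
[ 0.372 -0.016  1.825] 467.73298387180836
[0.21  0.593 0.373] 298.55530506711494
{'time_s': 0.15, 'joint_pos': array([ 9.85895435e-01,  2.21056028e-01,  1.52734477e+00,  9.86704880e-06,
        1.39470275e+00, -1.26096580e-01]), 'joint_vel': array([ 0.00047146, -0.00184343, -0.00273748, -0.00062762, -0.0007156 ,
       -0.00084524]), 'tau': array([ 2.28496268e-03, -4.97488117e+01, -3.89901352e+01,  5.99905525e-05,
        7.22458630e-03,  2.13878315e-05]), 'tcp_pos': array([0.27655666, 0.56000256, 0.25244555]), 'tcp_rot': array([ 8.49375395e-01,  5.27788658e-01, -6.88731842e-04,  3.10440347e-04]), 'contact_force': array([ 0.99479033,  0.69738126, -0.50130491]), 'wrist_torque': array([0.04523455, 0.04263603, 0.02235758]), 'opening': 0.9989749599679936}
```

View pics/scene0.png

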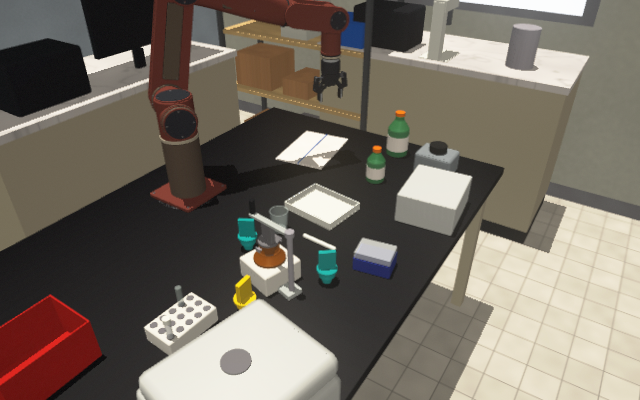

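View pics/top0.png

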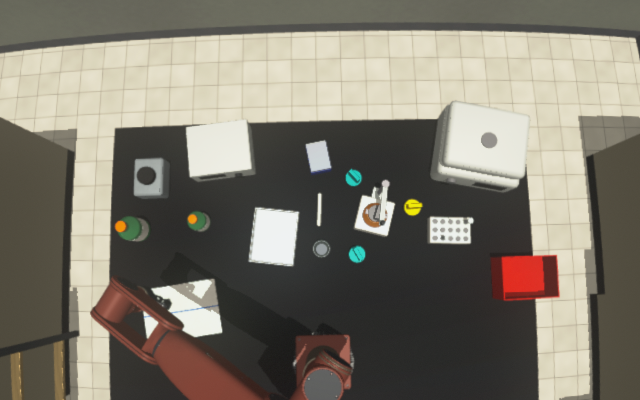

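Scene picture: the grey stopper is under the aluminium bar at about (270,240). The look-alikes are turquoise at (247,232) and (327,267), and yellow at (245,292). In the top view the flask is at (375,213), with turquoise at (353,177) and (357,254), yellow at (413,207), and the tray at (275,237). Next is a close crop of both views.

Run:
```python
from h import *
a=load('scene0');b=load('top0')
c1=cv2.resize(a['image'][190:310,225:345],None,fx=4.9,fy=4.9,interpolation=cv2.INTER_CUBIC)[:, :400*2]
c2=cv2.resize(b['image'][170:245,345:400],(440,588),interpolation=cv2.INTER_CUBIC)
c1=cv2.resize(a['image'][195:305,230:305],(401,588),interpolation=cv2.INTER_CUBIC)
cv2.imwrite('pics/crop0.png',np.hstack([c1[:,:360],c2]))
for n,uv,z in[('tray',(275,237),.02),('rack',(375,214),.07),('neck',(375,213),.13),('bar end',(379,216),.21),('post',(385,184),.21),('beaker',(321,249),.04),('bottle',(199,221),.1),('marker',(320,209),.01),('tipbox',(318,157),.06),('tr',(450,230),.05)]:print(n,onz(b,uv,z).round(3))
```

```text
tray [0.481 0.174 0.02 ]
rack [ 0.557 -0.21   0.07 ]
neck [ 0.554 -0.203  0.13 ]
bar end [ 0.535 -0.208  0.21 ]
post [ 0.647 -0.233  0.21 ]
beaker [ 0.431 -0.003  0.04 ]
bottle [0.542 0.451 0.1  ]
marker [ 0.588 -0.002  0.01 ]
tipbox [0.784 0.001 0.06 ]
tr [ 0.49  -0.499  0.05 ]
```

View pics/crop0.png

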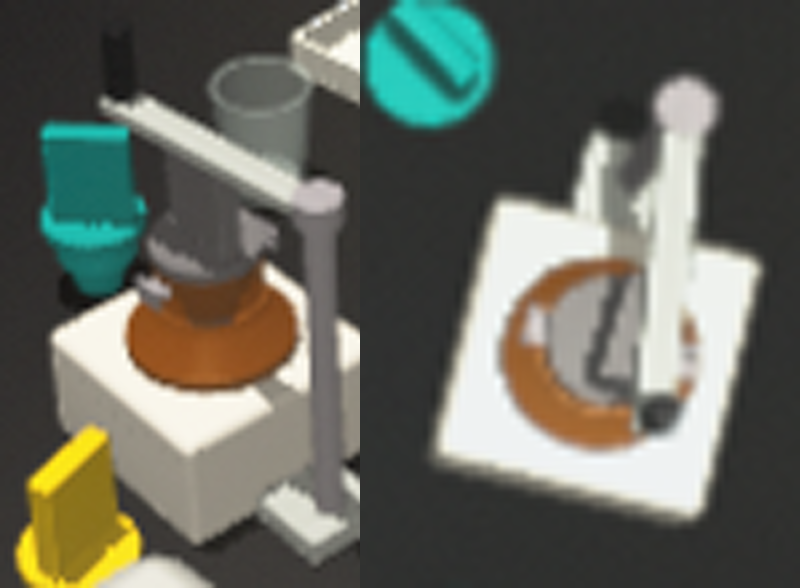

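The crop shows the grey paddle and flange on the amber neck, under the aluminium bar with the black peg, so this is the right part and not the turquoise or yellow ones. In the crop the peg top is at (118,30) and the post cap at (320,190) in the scene half, and they're at (657,412) and (685,105) in the top half.

Run:
```python
from h import *
a=load('scene0');b=load('top0')
A=lambda x,y:ray(a,(230+x/5.35,195+y/5.35)); B=lambda x,y:ray(b,(345+(x-360)/8,170+y/7.84))
print('peg',tri(A(118,28),B(657,412)));print('post',tri(A(320,188),B(685,105)))
for n,p,z in[('post',(685,105),.215),('bar mid',(668,300),.215),('peg',(657,412),.259)]:
  print(n,onz(b,(345+(p[0]-360)/8,170+p[1]/7.84),z).round(3))
m=(b['image'].min(2)>150).astype(np.uint8); n,l,st,ce=cv2.connectedComponentsWithStats(m)
i=l[237,275];c=cv2.findContours((l==i).astype(np.uint8),0,2)[0][0]
r=cv2.minAreaRect(c);P=[onz(b,p,.028) for p in cv2.boxPoints(r)];print('tray',np.mean(P,0).round(3),np.round(P,3).tolist())
# rack corners in crop
Q=[onz(b,(345+(x-360)/8,170+y/7.84),.07) for x,y in[(498,198),(762,260),(700,520),(434,460)]];print('rack',np.mean(Q,0).round(3),np.round(Q,3).tolist())
R=[onz(b,(345+(x-360)/8,170+y/7.84),.2) for x,y in[(622,275),(597,385)]];print('paddle edge',np.round(R,3).tolist())
w=load('wrist0');print(w['world_from_camera'].round(3),w['camera_matrix'].round(0).tolist())
```

```text
peg (array([ 0.50869056, -0.21160356,  0.25337829]), [np.float64(0.0013045852456080426), np.float64(0.0013045852456079962)])
post (array([ 0.6484835 , -0.23284186,  0.22190398]), [np.float64(0.0019935258097261953), np.float64(0.0019935258097262083)])
post [ 0.648 -0.235  0.215]
bar mid [ 0.561 -0.224  0.215]
peg [ 0.507 -0.212  0.259]
tray [0.484 0.18  0.028] [[0.39, 0.278, 0.028], [0.599, 0.254, 0.028], [0.577, 0.082, 0.028], [0.369, 0.107, 0.028]]
rack [ 0.55  -0.209  0.07 ] [[0.629, -0.164, 0.07], [0.596, -0.288, 0.07], [0.471, -0.254, 0.07], [0.503, -0.129, 0.07]]
paddle edge [[0.574, -0.206, 0.2], [0.525, -0.193, 0.2]]
[[ 0.443 -0.857 -0.264  0.21 ]
 [ 0.897  0.422  0.133  0.593]
 [-0.002 -0.296  0.955  0.373]
 [ 0.     0.     0.     1.   ]] [[299.0, 0.0, 323.0], [0.0, 299.0, 199.0], [0.0, 0.0, 1.0]]
```

Checks agree: peg to post is 0.141 m, neck to post 0.10 m, and rack and paddle yaw are both about -0.26. The arm is currently at about 0.1 rad. I'll go to the peg's +y side.

arm_command(
  commands=[
    [[1.6,-5,1.5,0,0,1,-1],[3.3,-10,3,0,0,2,-1],[5,-15,4.5,0,0,3,-1],[6.6,-20,5.8,0,0,4,-1],[8.2,-25,5.8,0,0,5,-1],[9.8,-30,5.8,0,0,6,-1],[11.5,-35,5.8,0,0,7,-1],[13.1,-40,5.8,0,0,8,-1],[14.8,-45,5.8,0,0,9,-1],[16.4,-50,5.8,0,0,10,-1],[18,-55,5.8,0,0,11,-1],[19.7,-60,5.8,0,0,11.7,-1],[21.3,-65,5.8,0,0,11.7,-1],[22.5,-69,5.8,0,0,11.7,-1],[23.1,-70.5,5.8,0,0,11.7,-1],[23.1,-70.5,5.8,0,0,11.7,-1],[23.1,-70.5,5.8,0,0,11.7,-1]],
  ],
)

```text
time_s: 2.28
tcp_pos: [0.5073, -0.1437, 0.3103]
tcp_rot: [0.791, 0.612, -0.001, -0.0]
contact_force: [0.1, 0.2, 0.0]
opening: 0.003
```

Run:
```python
from h import *
w=snap('wrist','w1');s=state();print(s['tcp_pos'],s['tcp_rot'],s['time_s'])
for n,p in[('peg',(.508,-.212,.259)),('post',(.648,-.233,.215))]:print(n,proj(w,p))
```

```text
[ 0.50736776 -0.14362954  0.31046627] [ 7.90707506e-01  6.12193853e-01 -5.46261245e-04  1.67462237e-04] 2.325
peg [221.59825084 256.63205175]
post [268.95641122 368.02018398]
```

View pics/w1.png

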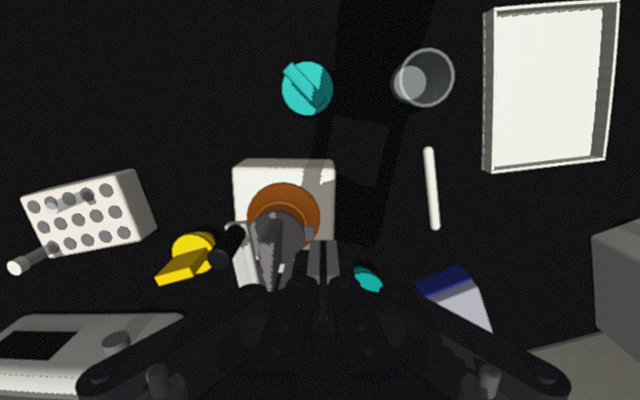

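Peg seen at (217,258), predicted (222,257), so the estimate holds. Now I'll go down and push along the arc.

arm_command(
  commands=[
    [[0,0,-3.5,0,0,0,-1],[0,0,-6.4,0,0,0,-1],[0.3,-2.5,-6.4,0,0,0,-1],[0.8,-4.6,-6.4,0,0,0,-1],[0.4,-6.5,-6.4,0,0,0,-1],[0.1,-8.3,-6.4,0,0,4,-1],[0.2,-10.4,-6.4,0,0,8,-1],[0.6,-12.5,-6.4,0,0,12,-1],[1.3,-14.4,-6.4,0,0,16,-1],[2.2,-16.3,-6.4,0,0,20,-1],[3.5,-18,-6.4,0,0,24,-1],[5,-19.5,-6.4,0,0,28,-1],[6.7,-20.8,-6.4,0,0,32,-1],[8.5,-21.7,-6.4,0,0,35,-1],[8.5,-21.7,-6.4,0,0,35,-1]],
  ],
)

```text
time_s: 4.2
tcp_pos: [0.5927, -0.3615, 0.2465]
tcp_rot: [0.57, 0.821, -0.001, 0.001]
contact_force: [-0.1, 0.6, -0.3]
opening: -0.002
```

Run:
```python
from h import *
w=snap('top','t2');s=state();print(s['tcp_pos'],s['joint_pos'])
for J in(.9,1.2,1.5):
  f=np.pi-.255+J;print(J,proj(w,(.648+.14*np.cos(f),-.233+.14*np.sin(f),.215)))
cv2.imwrite('pics/t2c.png',cv2.resize(w['image'][150:270,330:450],(600,600),interpolation=cv2.INTER_CUBIC))
```

```text
[ 0.59216046 -0.36106833  0.24643661] [-6.60684389e-01  3.86952886e-01  1.33435374e+00 -9.92291137e-04
  1.41980544e+00 -2.58796538e+00]
0.9 [410.41371269 214.63612015]
1.2 [418.32657217 205.91367218]
1.5 [423.20389503 195.2447002 ]
```

View pics/t2c.png

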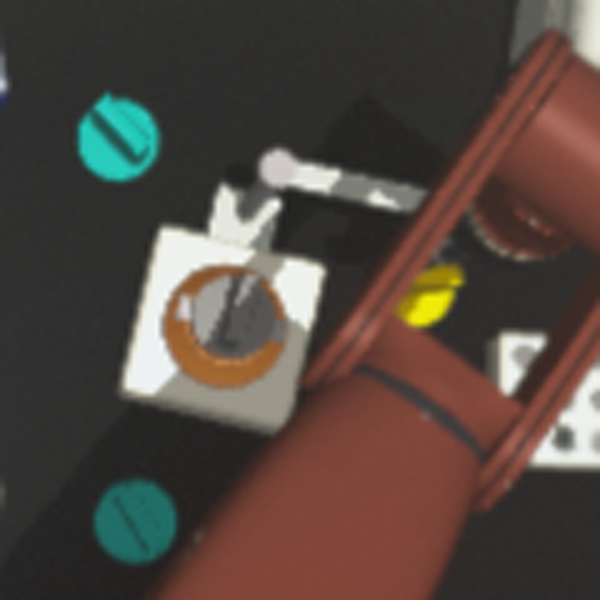

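The bar now points to about 4.48 rad, so the joint is at about 1.6 rad, and the stopper is still seated at about (235,312) in the crop. I'll lift away and look at the handle from two wrist positions.

arm_command(
  commands=[
    [[0,0,4,0,0,0,-1],[0,0,8,0,0,-5,-1],[-1,4,10.5,0,0,-12,-1],[-3,9,10.5,0,0,-20,-1],[-5,14,10.5,0,0,-28,-1],[-7,19,10.5,0,0,-35,-1],[-8.5,23,10.5,0,0,-35,-1],[-8.5,23,10.5,0,0,-35,-1],[-8.5,23,10.5,0,0,-35,-1]],
  ],
)

```text
time_s: 5.38
tcp_pos: [0.5069, -0.1313, 0.3519]
tcp_rot: [0.791, 0.612, -0.0, 0.001]
contact_force: [0.2, 0.3, 0.7]
opening: -0.001
```

Run:
```python
from h import *
w=snap('wrist','v1');s=state();print(s['tcp_pos'],w['world_from_camera'][:3,3])
for p in[(.55,-.209,.2),(.55,-.209,.138)]:print(proj(w,p))
```

```text
[ 0.50707264 -0.13174185  0.35170504] [ 0.4348685  -0.11286819  0.47223017]
[259.7733387 247.4305086]
[270.14337017 224.31661083]
```

arm_command(
  commands=[
    [[-1,-3,0,0,0,0,-1],[-2,-7,0,0,0,0,0],[-4,-10,0,0,0,0,1],[-4,-11,0,0,0,0,1],[-4,-11,0,0,0,0,1],[-4,-11,0,0,0,0,1]],
  ],
)

```text
time_s: 6.18
tcp_pos: [0.4675, -0.2413, 0.3515]
tcp_rot: [0.791, 0.612, -0.0, 0.0]
contact_force: [-0.6, 0.5, 0.6]
opening: 1.002
```

Run:
```python
from h import *
w=snap('wrist','v2');s=state();print(s['tcp_pos'],w['world_from_camera'][:3,3],s['opening'])
C=[]
for f in('v1','v2'):
  w=load(f);u=proj(w,(.55,-.209,.17));x,y=np.clip((u-[75,100]).astype(int),0,[490,200]);print(f,u,x,y)
  c=cv2.resize(w['image'][y:y+200,x:x+150],None,fx=2.66,fy=2.66,interpolation=cv2.INTER_CUBIC);C.append(c)
cv2.imwrite('pics/v12.png',np.hstack(C))
```

```text
[ 0.46755643 -0.24105452  0.35159625] [ 0.39553318 -0.22291603  0.47188263] 1.00403914978326
v1 [265.24680144 235.2213427 ] 190 135
v2 [370.0910882 244.2051062] 295 144
```

View pics/v12.png

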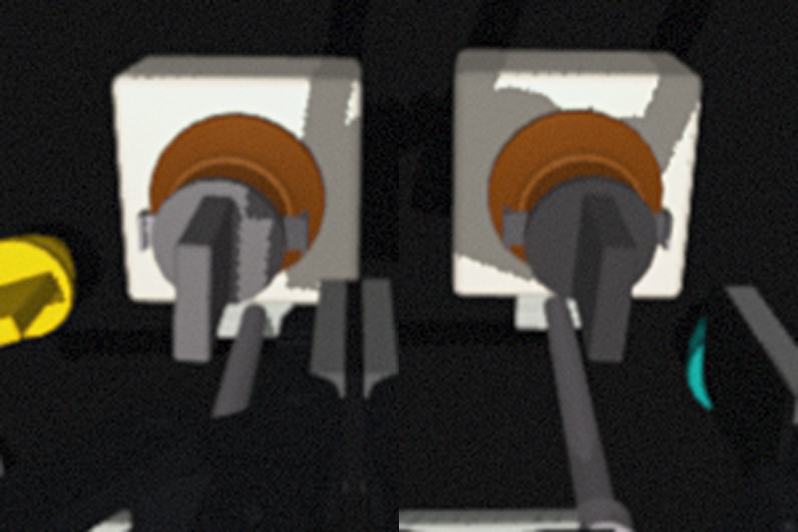

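In the crops, the paddle's top face spans (172..213, 247..360) in v1 and (588..635, 248..360) in v2. I'll triangulate its corners and end midpoints.

Run:
```python
from h import *
a=load('v1');b=load('v2')
A=lambda p:ray(a,(190+p[0]/2.66,135+p[1]/2.66));B=lambda p:ray(b,(295+(p[0]-399)/2.66,144+p[1]/2.66))
L=[((178,247),(602,248)),((213,247),(635,248)),((172,360),(588,358)),((210,360),(624,360))]
P=[]
for p,q in L:
  x,e=tri(A(p),B(q));P.append(x);print(x.round(4),round(e[0],4))
P=np.array(P);c=P.mean(0);d=P[2:].mean(0)-P[:2].mean(0);print('top centre',c,'len',np.linalg.norm(d),'yaw',np.arctan2(d[1],d[0]))
# flange extents horizontally v1 (153..288), v2 (525..655) -> centre
print('flange',tri(A((220,245)),B((590,245))))
R=cv2.Rodrigues
from scipy.spatial.transform import Rotation as T
s=state();print(s['tcp_pos'],T.from_quat(s['tcp_rot']).as_matrix().round(3),s['time_s'])
```

```text
[ 0.5312 -0.2073  0.1929] 0.0002
[ 0.5351 -0.1948  0.1913] 0.0002
[ 0.5737 -0.2227  0.199 ] 0.0005
[ 0.5786 -0.2089  0.1976] 0.0
top centre [ 0.55463755 -0.20841818  0.19519631] len 0.04582091752087729 yaw -0.3294356353850667
flange (array([ 0.55667   , -0.20881285,  0.13268686]), [np.float64(0.0005291268780916994), np.float64(0.0005291268780917237)])
[ 0.46755643 -0.24105452  0.35159625] [[ 0.251  0.968 -0.   ]
 [ 0.968 -0.251 -0.001]
 [-0.001 -0.    -1.   ]] 6.225
```

Paddle top measures 195 mm (198 expected) and length 46 mm (50 expected), at (0.555,-0.208). Paddle yaw is -0.33, within 0.1 of the neck's -0.255. Now I'll go down over the handle and close.

arm_command(
  commands=[
    [[3,1.1,-2,0,0,-1,1],[6,2.3,-4,0,0,-2,1],[8.7,3.3,-6,0,0,-4,1],[8.7,3.3,-9,0,0,-4,1],[8.7,3.3,-12,0,0,-4,1],[8.7,3.3,-15,0,0,-4,1],[8.7,3.3,-17,0,0,-4,1],[8.7,3.3,-18,0,0,-4,1],[8.7,3.3,-18,0,0,-4,1],[8.7,3.3,-18,0,0,-4,0],[8.7,3.3,-18,0,0,-4,-0.5],[8.7,3.3,-18,0,0,-4,-1],[8.7,3.3,-18,0,0,-4,-1],[8.7,3.3,-18,0,0,-4,-1]],
  ],
  grip_force=60,
)

```text
time_s: 7.98
tcp_pos: [0.5547, -0.2082, 0.172]
tcp_rot: [0.812, 0.584, -0.0, 0.001]
contact_force: [-0.4, -0.4, 2.2]
opening: 0.157
```

Opening 13.3 mm matches the paddle, with almost no side force, so it's centred. Now lean towards neck -y about the rim.

arm_command(
  commands=[
    [[0,0,0,0,0,0,-1],[0,0,0,0,0,0,-1],[-0.06,-0.22,0.1,2.8,-0.7,0,-1],[-0.12,-0.45,0.2,5.5,-1.4,0,-1],[-0.18,-0.7,0.31,8.3,-2.2,0,-1],[-0.24,-0.94,0.42,11.1,-2.9,0,-1],[-0.31,-1.2,0.51,13.9,-3.6,0,-1],[-0.38,-1.45,0.6,16.6,-4.3,0,-1],[-0.38,-1.45,0.6,16.6,-4.3,0,-1],[-0.38,-1.45,0.6,16.6,-4.3,0,-1]],
  ],
  grip_force=115,
)

```text
time_s: 9.22
tcp_pos: [0.551, -0.2236, 0.1782]
tcp_rot: [0.803, 0.577, 0.114, -0.094]
contact_force: [-2.0, -4.9, 2.1]
opening: 0.149
```

Run:
```python
from h import *
w=snap('scene','s3');s=state();print(s['contact_force'],s['wrist_torque'],s['opening'])
cv2.imwrite('pics/s3c.png',cv2.resize(w['image'][180:310,215:325],(660,780),interpolation=cv2.INTER_CUBIC)[:600])
```

```text
[-1.40767538 -5.23881675  2.21722188] [-1.20919534  0.26665508 -0.03865303] 0.14783893367674467
```

View pics/s3c.png

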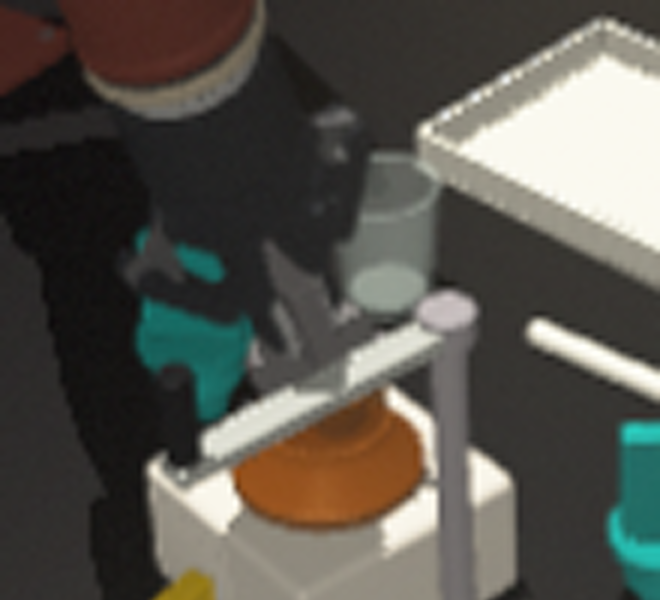

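The stopper is leaning towards -y and the flask looks down. The force is mainly sideways (5 N), so the plug is bearing on the bore wall. I'll go a touch further, then swing back over the left catch tip.

arm_command(
  commands=[
    [[-0.06,-0.22,0.1,1.7,-0.5,0,-1],[-0.11,-0.43,0.17,3.3,-0.9,0,-1],[-0.11,-0.43,0.17,3.3,-0.9,0,-1]],
  ],
)

```text
time_s: 9.65
tcp_pos: [0.5497, -0.227, 0.1792]
tcp_rot: [0.799, 0.574, 0.137, -0.114]
contact_force: [2.4, 2.6, -3.8]
opening: 0.148
```

Run:
```python
from h import *
s=state();print(s['tcp_pos'],s['tcp_rot'],s['contact_force'],s['wrist_torque'],s['opening'])
from scipy.spatial.transform import Rotation as T
z=-T.from_quat(s['tcp_rot']).as_matrix()[:,2];print('lean -y',-np.arctan2(z@[.252,.968,0],z[2]))
```

```text
[ 0.54973933 -0.22704448  0.17915384] [ 0.79909533  0.57421919  0.13713158 -0.11363936] [ 2.44946712  2.55506263 -3.80374642] [-0.09219073 -0.39810074 -0.08748116] 0.14823614037723168
lean -y 0.35819332865983466
```

Lean is 0.358 and the left rib edge must now be above the rim, so the left catch is freed. I'll swing back about the left catch tip, with a slight downward bias.

arm_command(
  commands=[
    [[0.14,0.53,-0.1,-4.3,1.1,0,-1],[0.23,0.87,-0.2,-8.8,2.3,0,-1],[0.29,1.09,-0.05,-11.5,3,0,-1],[0.34,1.32,0.13,-14.3,3.7,0,-1],[0.42,1.6,0.25,-17,4.4,0,-1],[0.49,1.89,0.36,-19.8,5.2,0,-1],[0.57,2.18,0.45,-22.6,5.9,0,-1],[0.65,2.48,0.54,-25.4,6.6,0,-1],[0.65,2.48,0.54,-25.4,6.6,0,-1]],
  ],
)

```text
time_s: 10.78
tcp_pos: [0.5565, -0.2017, 0.1854]
tcp_rot: [0.811, 0.583, -0.038, 0.033]
contact_force: [-0.7, -1.1, 3.5]
opening: 0.149
```

```bash
cat >> h.py <<'E'
from scipy.spatial.transform import Rotation as Ro
def rep():
    s=state();z=-Ro.from_quat(s['tcp_rot']).as_matrix()[:,2];d=(s['tcp_pos']-[.5547,-.2082,.172])*1000
    print('lean',-np.arctan2(z@[.252,.968,0],z[2]).round(3),'xn yn z',(d@[.968,-.252,0]).round(1),(d@[.252,.968,0]).round(1),d[2].round(1),'F',s['contact_force'].round(1),'M',s['wrist_torque'].round(2),s['opening'].round(3),s['time_s'],'j6',s['joint_pos'][5].round(2))
E
python3 -c "
from h import *
rep()"
```

```text
Traceback (most recent call last):
  File "h.py", line 22, in rep
    print('lean',-np.arctan2(z@[.252,.968,0],z[2]).round(3),'xn yn z',(d@[.968,-.252,0]).round(1),(d@[.252,.968,0]).round(1),d[2].round(1),'F',s['contact_force'].round(1),'M',s['wrist_torque'].round(2),s['opening'].round(3),s['time_s'],'j6',s['joint_pos'][5].round(2))
                                                                                                                                                                                                          ^^^^^^^^^^^^^^^^^^
AttributeError: 'float' object has no attribute 'round'
```

Light downward press (3.5 N), as planned. I'll continue past upright to about -0.3.

arm_command(
  commands=[
    [[0.08,0.3,0.04,-2.8,0.7,0,-1],[0.16,0.6,0.07,-5.5,1.4,0,-1],[0.24,0.9,0.09,-8.3,2.2,0,-1],[0.31,1.21,0.1,-11.1,2.9,0,-1],[0.31,1.21,0.1,-11.1,2.9,0,-1]],
  ],
)

```text
time_s: 11.4
tcp_pos: [0.5601, -0.1892, 0.1874]
tcp_rot: [0.802, 0.578, -0.115, 0.096]
contact_force: [-0.1, 1.1, 5.7]
opening: 0.152
```

```bash
sed -i "s/s\['opening'\].round(3)/s['opening']/" h.py
python3 - <<'E'
from h import *
rep()
w=snap('scene','s4')
cv2.imwrite('pics/s4c.png',cv2.resize(w['image'][190:290,225:325],(600,600),interpolation=cv2.INTER_CUBIC))
E
```

```text
lean -0.301 xn yn z 0.5 19.8 15.4 F [-0.1  1.1  5.7] M [ 0.11  0.08 -0.07] 0.15156195905191527 11.4 j6 -1.45
```

View pics/s4c.png

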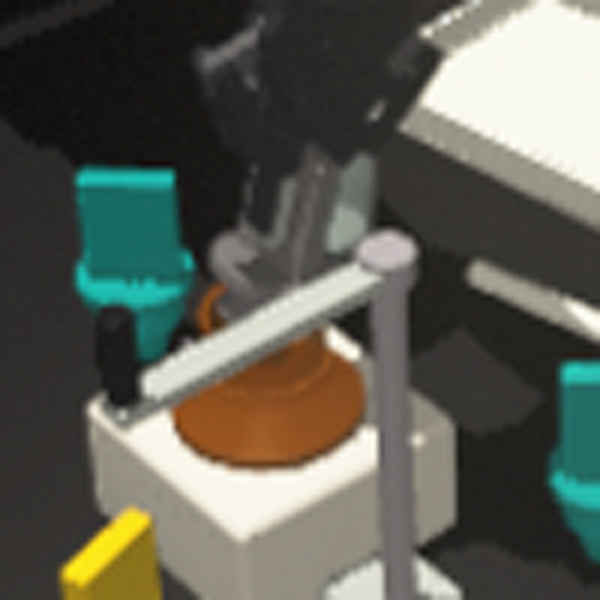

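The -y side of the flange stands well above the rim, and there's no opposing moment, so both catches look freed. I'll come upright with a small test lift.

arm_command(
  commands=[
    [[-0.17,-0.67,0.1,5.5,-1.4,0,-1],[-0.35,-1.34,0.15,11.1,-2.9,0,-1],[-0.5,-1.92,0.2,16.6,-4.3,0,-1],[-0.5,-1.92,0.35,16.6,-4.3,0,-1],[-0.5,-1.92,0.5,16.6,-4.3,0,-1],[-0.5,-1.92,0.6,16.6,-4.3,0,-1],[-0.5,-1.92,0.6,16.6,-4.3,0,-1]],
  ],
)

```text
time_s: 12.32
tcp_pos: [0.5554, -0.2077, 0.1935]
tcp_rot: [0.811, 0.585, 0.0, 0.001]
contact_force: [0.7, -0.6, -1.7]
opening: 0.148
```

```bash
python3 -c "
from h import *
rep()"
```

```text
lean -0.001 xn yn z 0.5 0.7 21.5 F [ 0.7 -0.6 -1.7] M [-0.01 -0.04 -0.01] 0.1475061502263211 12.325 j6 -1.74
```

1.7 N is only the stopper's weight, so it's free. I'll lift out straight.

arm_command(
  commands=[
    [[0,0,0.7,0,0,0,-1],[0,0,1.5,0,0,0,-1],[0,0,3,0,0,0,-1],[0,0,5,0,0,0,-1],[0,0,7,0,0,0,-1],[0,0,8,0,0,0,-1],[0,0,8,0,0,0,-1]],
  ],
)

```text
time_s: 13.2
tcp_pos: [0.5559, -0.208, 0.2749]
tcp_rot: [0.811, 0.585, 0.001, 0.002]
contact_force: [0.1, -0.1, -0.6]
opening: 0.152
```

Run:
```python
from h import *
rep()
w=snap('scene','s5')
cv2.imwrite('pics/s5c.png',cv2.resize(w['image'][160:290,215:345],(600,600),interpolation=cv2.INTER_CUBIC))
```

```text
lean -0.001 xn yn z 1.1 0.5 102.9 F [ 0.1 -0.1 -0.6] M [ 0.01 -0.05 -0.01] 0.15221241966027552 13.2 j6 -1.74
```

View pics/s5c.png

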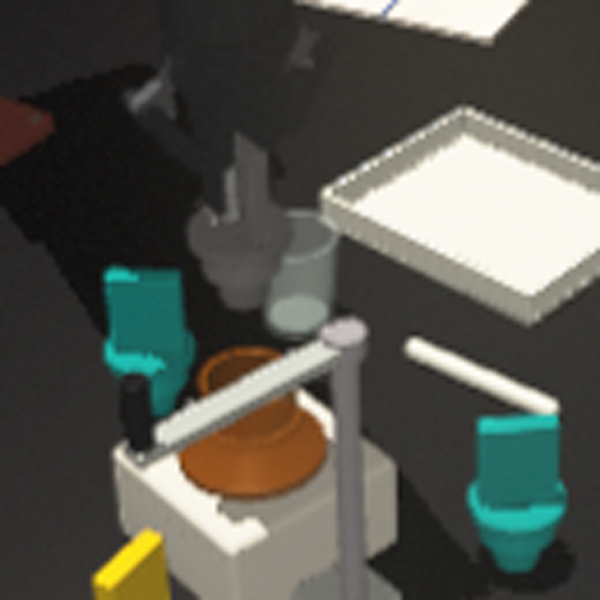

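The stopper hangs clear in the gripper and the flask stands down with an open neck. On to the tray, with grip force unchanged.

arm_command(
  commands=[
    [[-0.4,2,0,0,0,0,-1],[-1.1,6,0,0,0,0,-1],[-2,11,0,0,0,0,-1],[-3,16,0,0,0,0,-1],[-3.9,21,0,0,0,0,-1],[-4.8,26,0,0,0,0,-1],[-5.7,31,0,0,0,0,-1],[-6.5,35,0,0,0,0,-1],[-7.1,38,0,0,0,0,-1],[-7.2,38.8,-3,0,0,0,-1],[-7.2,38.8,-7,0,0,0,-1],[-7.2,38.8,-11,0,0,0,-1],[-7.2,38.8,-14,0,0,0,-1],[-7.2,38.8,-15,0,0,0,-1],[-7.2,38.8,-15,0,0,0,-1],[-7.2,38.8,-15,0,0,0,-1]],
  ],
)

```text
time_s: 15.25
tcp_pos: [0.4843, 0.1807, 0.1252]
tcp_rot: [0.811, 0.585, 0.001, 0.001]
contact_force: [0.8, 0.1, -1.7]
opening: 0.145
```

Run:
```python
from h import *
rep()
w=snap('scene','s6');s=state();p=s['tcp_pos'];print(p)
u=proj(w,p)-[235,145]
o=np.array([proj(w,p+[0,0,-.003]),proj(w,p+[0,0,-.083]),proj(w,[p[0],p[1],.004])]);print(((o-[240,130])*5).round(0))
cv2.imwrite('pics/s6c.png',cv2.resize(w['image'][130:250,240:380],(700,600),interpolation=cv2.INTER_CUBIC))
```

```text
lean 0.0 xn yn z -166.1 358.7 -46.8 F [ 0.8  0.1 -1.7] M [ 0.01 -0.05  0.02] 0.1453775369835838 15.25 j6 -1.04
[0.48443603 0.18062743 0.1253181 ]
[[409. 243.]
 [408. 341.]
 [408. 386.]]
```

View pics/s6c.png

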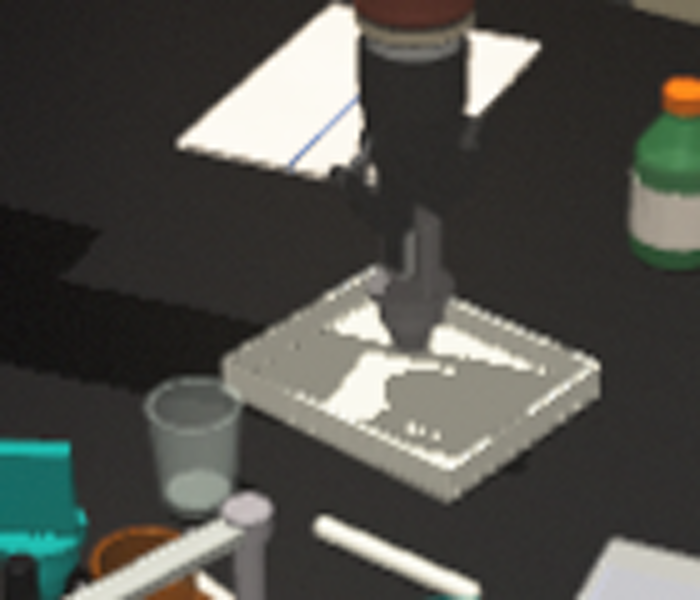

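The foot shows at (413,350), as predicted, above the middle of the tray. I'll lower to just above the floor, then ease down.

arm_command(
  commands=[
    [[0,0,-1.5,0,0,0,-1],[0,0,-2.5,0,0,0,-1],[0,0,-3.2,0,0,0,-1],[0,0,-3.4,0,0,0,-1],[0,0,-3.6,0,0,0,-1],[0,0,-3.6,0,0,0,-1]],
  ],
)

```text
time_s: 16.05
tcp_pos: [0.4845, 0.1807, 0.0894]
tcp_rot: [0.811, 0.585, 0.002, 0.002]
contact_force: [-0.2, -0.1, -0.6]
opening: 0.15
```

```bash
python3 -c "
from h import *
rep();print(state()['tcp_pos'])"
```

```text
lean 0.0 xn yn z -165.9 358.7 -82.6 F [-0.2 -0.1 -0.6] M [-0.03 -0.01 -0.08] 0.15044492410699378 16.05 j6 -1.04
[0.48454802 0.18065736 0.08938775]
```

arm_command(
  commands=[
    [[0,0,-0.1,0,0,0,-1],[0,0,-0.2,0,0,0,-1],[0,0,-0.3,0,0,0,-1],[0,0,-0.3,0,0,0,-1]],
  ],
)

```text
time_s: 16.55
tcp_pos: [0.4851, 0.1807, 0.088]
tcp_rot: [0.811, 0.585, 0.002, 0.002]
contact_force: [-3.3, -0.5, 9.9]
opening: 0.151
```

```bash
python3 -c "
from h import *
rep();print(state()['tcp_pos'])"
```

```text
lean 0.001 xn yn z -165.4 359.0 -84.0 F [-3.3 -0.5  9.9] M [-0.25  0.88 -0.04] 0.1509868397788896 16.55 j6 -1.04
[0.48511882 0.18074708 0.08802866]
```

Contact at TCP z = 0.088 (0.087 expected). I'll back off a hair, soften the grip and open slowly.

arm_command(
  commands=[
    [[0,0,0.03,0,0,0,-1],[0,0,0.03,0,0,0,-1],[0,0,0.03,0,0,0,-0.68],[0,0,0.03,0,0,0,-0.6],[0,0,0.03,0,0,0,-0.4],[0,0,0.03,0,0,0,0],[0,0,0.03,0,0,0,0.5],[0,0,0.03,0,0,0,1],[0,0,0.03,0,0,0,1],[0,0,0.03,0,0,0,1]],
  ],
  grip_force=20,
)

```text
time_s: 17.8
tcp_pos: [0.4852, 0.1807, 0.0884]
tcp_rot: [0.811, 0.585, 0.002, 0.002]
contact_force: [-0.5, 0.6, 0.4]
opening: 1.001
```

arm_command(
  commands=[
    [[0,0,1,0,0,0,1],[0,0,3,0,0,0,1],[0,0,6,0,0,0,1],[0,0,10,0,0,0,1],[0,0,15,0,0,0,1],[0,0,20,0,0,0,1],[0,8,20,0,0,0,1],[0,16,20,0,0,0,1],[0,20,20,0,0,0,1],[0,20,20,0,0,0,1]],
  ],
)

```text
time_s: 19.05
tcp_pos: [0.4842, 0.3841, 0.2887]
tcp_rot: [0.81, 0.586, 0.002, 0.001]
contact_force: [-0.8, -0.2, -0.4]
opening: 0.997
```

Run:
```python
from h import *
rep()
w=snap('scene','s7');t=snap('top','t7')
print('tray top',proj(t,(.484,.18,.05)), 'bar tip J1.6',proj(t,(.648+.14*np.cos(4.49),-.233+.14*np.sin(4.49),.215)))
c1=cv2.resize(w['image'][150:310,215:375],(400,400),interpolation=cv2.INTER_CUBIC);c2=cv2.resize(t['image'][140:300,240:400+40],(400,320))
cv2.imwrite('pics/s7c.png',np.hstack([c1,cv2.copyMakeBorder(c2,0,80,0,0,0)]))
```

```text
lean 0.002 xn yn z -217.5 555.6 116.7 F [-0.8 -0.2 -0.4] M [-0.04  0.06  0.05] 0.9970187019478961 19.05 j6 -0.71
tray top [272.67726481 235.91262577] bar tip J1.6 [424.09918613 191.28998598]
```

View pics/s7c.png

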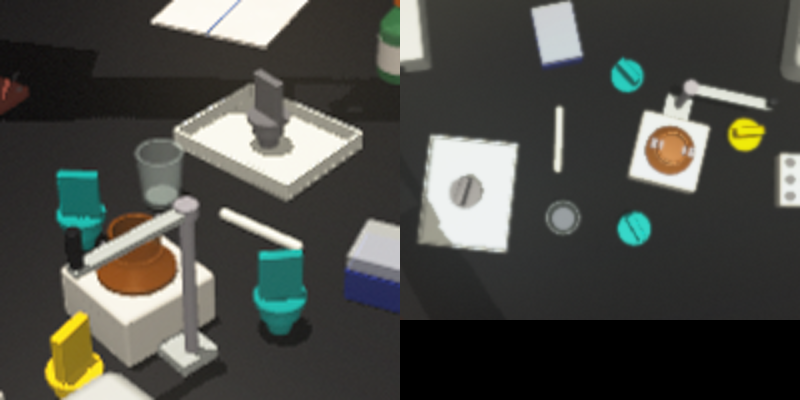

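The stopper stands in the tray at top-crop (466,190). The flask is down with an open neck at (668,148), the bar is swung clear, and the bystanders are where they were. The arm is free, so I'll hand in.

```bash
python3 -c "
from station import *
print(sign_off())"
```

```text
the job is handed in; nothing more can be done
None
```

The flask is open: the stopper came out of the neck, stands upright near the middle of the tray, and the job is handed in. It took about 19 s on the robot's clock, and sign-off gave no verdict.

- **Hold-down arm:** I pushed the peg round to about 1.6 rad. In the last picture it was still swung clear.
- **Stopper:** I gripped the grey paddle, leaned it 0.36 rad towards -y, then swung it back to -0.30 rad about the left catch. One cycle freed both catches. During the test lift the pull was only about 1.7 N, well under the flask's 6 to 8 N, so the flask did not come up with it.
- **Last checks:** The final pictures show the flask standing down with its neck open and the bystanders where they were. The gripper is about 20 cm away and touches nothing.
- **Small disagreements:** The paddle's top measured 195 mm high against 198 mm in the text, and 46 mm long against 50 mm. At touchdown the stopper pressed on the tray floor with about 10 N, slightly to one side, so I backed off before opening the fingers; it stayed standing.

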